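# Punch the drill mark on a shelf-bracket blank

### The arm

A 6-joint arm with a two-finger parallel gripper is mounted at the origin on the work surface. World frame = base frame: x ahead of the robot, y to its left, z up, the work surface at z = 0. Lengths are in mm, angles in degrees, forces in N, time in s.
With the tool pointing down it reaches from about 300 to 950 mm from the base axis. Payload 3.1 kg.
Tool frame: the origin (TCP) lies between the finger pads; the fingertips stand bot.tip_reach ahead of it and the grasp point (between the pads) lies 2 mm behind it (bot.tip_reach is the distance from the TCP to the fingertips, in mm); z points along the fingers, y is the line along which they close (so a half turn about z gives the same grasp; the last joint's range is limited). The gripper opens to 85 mm and grips with 20 to 120 N. Pads are 22 mm wide; open, the fingers measure 114 mm over their backs; the gripper's body (76 mm by 85 mm) begins 54 mm behind the grasp point. The pads swing forward as they close: fully open they stand 13 mm farther back than shut.
Start: joints at [-70.342, 17.653, 93.61, -0, 68.738, -3.994], TCP at [250.71, -572.518, 228.272] pointing down, gripper open.
Joint ranges: [-175.34, 175.34], [-45.06, 112.39], [2.9, 150.54], [-68.45, 248.45], [3.09, 151.38], [-168.51, 168.51]. Speed limits (degrees/s): [159.86, 159.86, 180, 180, 180, 180].

### API

Orientations are given as a 3x3 rotation matrix whose columns are the frame's x, y, z axes.
In Python, from workcell import sense, eyes, order, bot gives the robot as it stands.
- The arm moves only by the shell command python3 -m pendant 'ROWS' [OPENING]. ROWS is JSON, a list of rows, each a list of 4 numbers: the shift along the tool's x, y, z in m, then the turn about the tool's z in degrees. A call has 1 to 12 rows; each row shifts and turns the commanded pose from where the row before left it, along the tool's axes as they then stand; what a row does not reach is not made up. A row lasts 1/10 s, in which the tool goes at most 50 mm and 8.59 degrees, less where a joint would pass 70% of its speed; a pose out of reach is approached as far as the arm can. A call with a gripper value outside its range is refused whole. OPENING is the closure, from 0 (fully open) to 1 (shut), set as the call begins (- or left out, the last holds). The fingers move at their own pace and stop on an object; the grip force is fixed at half the most. Time passes only in rows, so rows that do not move let the fingers close. It gives the time, the measured TCP pose, the force, the opening and the grip force at its end, in the units of the state.
- sense(): the state, without advancing time (a new reading comes with each control period).
- eyes.get_image(name): name is "side" or "top"; returns (picture, depth): 480x640x3 uint8, blue, green, red; 480x640 float32, mm along the optical axis (not along the pixel's ray), 0 where there is no reading.
- eyes.camera_params(name): a dict with "K" (3x3 intrinsics, pixels), "k1" (the pictures are not rectified: a ray, as slopes to the right and down, at radius r is drawn at 1 + k1 r^2 times it, then the intrinsics apply), "R" (3x3) and "t" (3): a world point X has camera coordinates R X + t. Camera axes: x right, y down, z forward; pixel columns grow to the right and rows downward; lengths in mm; the calibration is good to about 2 mm. A picture is of the moment at which its call begins. camera_params takes no time and is no camera call.
- order.close_job(): hands the job in; it is judged then, once.
The state is a dict: "clock": time; "joint_positions": joint angles; "qd": joint speeds; "joint_efforts": joint torques, N m; "position": TCP position; "tcp_rot": TCP orientation; "ft_force": force on the tool from outside, world axes, zero at the start; "torque": the same for the moment, N m; "gripper_width": opening from 0.0 (shut) to 1.0 (fully open); "finger_force": force on a finger pad.
Only numpy, scipy, OpenCV 4.12 (cv2) and the standard library are available. Lean on these libraries where they do the work, as an engineer would, in place of code of your own. Each camera call takes 0.05 s, during which the arm holds its last target. There are 200 camera calls.

### The job

Take the spring-loaded centre punch from its wooden stand, set its point upright in the small scribed mark of the steel bracket blank (not the large drilled hole), and press it straight down until its spring snaps. Ease off as soon as it has snapped, never driving it hard against its stop, then put the punch back upright in its stand, collar down on the wood, and let go. Leave the blank lying in its backing block and the jar, spanner and bottle where they are.

Things in the scene. Friction and masses are not known exactly. Their poses are not given: they have to be found in the camera images.
- punch_collar (a point): On the axis of the centre punch, at the underside of its collar (32 mm wide, 6 mm thick), which rests on the stand's top. Local z up the axis. Below it: a barrel 13 mm wide and 25 mm long, then a 7 mm nose. The 3.6 mm point has been screwed out by an unknown amount: it lies 38 to 54 mm below here, hidden in the stand at the start, different each time; find it by touch.
- punch_grip (a point): On the punch's axis, 36 mm above punch_collar: a good place to hold it. Knurled sleeve 18 mm wide, from 6 to 76 mm above the collar's underside; above it a cap 17 mm wide up to 88 mm. Axes as punch_collar.
- striker (a joint): Striker hidden inside the punch, m: 0 at rest and while the spring is being loaded, leaps to about 3 mm when the spring snaps, goes back to 0 when the punch is lifted.
- punch: The centre punch, steel and aluminium, 0.27 kg, upright in the stand; origin and axes as punch_collar. Pressed, its nose resists with 2.5 N at once and 2 to 3 N more per mm, up to 13 to 15 N after 4 to 5 mm, where the spring snaps; the resistance then drops at once by about 5 N, and about 2 mm further the nose meets a hard stop: over 20 N there is too much. Lifted, it springs out again.
- stand_hole (a point): Centre of the mouth of the stand's hole, on the top face of a wooden block 70 x 70 x 60 mm, fixed to the bench. The hole is round, 19 mm wide, goes right through and has a 2 mm chamfer. Local z up.
- blank: Bracket blank: flat steel bar, 52 x 160 x 8 mm (local x, y, z), about 0.25 kg, loose with 1 to 5 mm of play in a fixed steel backing block (100 x 200 x 30 mm, lying beneath, with a rim 4 mm high round the blank). Origin at the centre of its underside, 30 mm above the bench. A 15 mm drilled hole goes through it near its +y end.
- mark (a point): The mark to punch, near the blank's -y end: a round drill spot 6 mm wide and 3 mm deep with a 1 mm chamfer, amid four scribed lines. This point is the centre of its mouth, on the blank's top face (38 mm above the bench). Local z up.
- jar: Glass jar with a steel lid, 64 mm wide, 85 mm high. Leave alone. Origin at the centre of its underside.
- spanner: Steel spanner 180 mm long, 8 mm thick, lying on the bench. Leave alone. Origin at the middle of its underside, x along it.
- detergent: Blue detergent bottle, 80 mm wide, 210 mm high. Leave alone. Origin at the centre of its underside.
Mind the look-alikes: they are no part of the job. Several things have the shape of the punch; the one meant has the colours described above.

How it is judged:
By the outcome, as a careful person would: the job done as asked, in the order asked, and still so for the second after the job is handed in, with the robot touching nothing.
It also fails if it takes over 72 s, if anything falls off the work surface, if the arm or the gripper's body presses on something with over 40 N, if the wrist force passes 120 N, or if a joint passes its speed limit or range.

## Working session

There is one attempt and no reset: what is moved stays moved. The work goes in short steps, Python scripts to look and compute and a shell command to move; the robot and the scene stay as the last step left them, time stands still between calls to the robot, and variables do not carry over. Pictures are saved under pics/ and viewed, at most 10 in all, crops included, and the job is handed in when it is done.

```bash
mkdir -p pics; ls; python3 - <<'E'
from workcell import sense, eyes, order, bot
import cv2,numpy as np
for n in("side","top"):
    p,d=eyes.get_image(n); cv2.imwrite(f"pics/{n}0.png",p); np.save(f"pics/{n}0.npy",d)
    c=eyes.camera_params(n); print(n,c)
s=sense(); print(s, bot.tip_reach)
E
```

```text
pics
side {'K': array([[611.51963147,   0.        , 317.56686607],
       [  0.        , 611.51963147, 243.65224537],
       [  0.        ,   0.        ,   1.        ]]), 'k1': -0.11699968929131715, 'R': array([[-0.91556229, -0.40212172, -0.0066198 ],
       [-0.19905219,  0.46738747, -0.86135195],
       [ 0.34946234, -0.78730367, -0.50796555]]), 't': array([ 554.7547543 ,  125.59820318, 1042.55784678])}
top {'K': array([[499.44312834,   0.        , 325.03579653],
       [  0.        , 499.44312834, 236.77878885],
       [  0.        ,   0.        ,   1.        ]]), 'k1': -0.12731217662726685, 'R': array([[-0.10901226, -0.99403546, -0.00313417],
       [-0.96992365,  0.10705725, -0.21860205],
       [ 0.21763373, -0.0207904 , -0.97580906]]), 't': array([138.00692591, 544.21712533, 976.63127519])}
{'clock': 0.1, 'joint_positions': array([-7.03410072e+01,  1.76989428e+01,  9.36843937e+01, -1.21894021e-03,
        6.87389183e+01, -3.99240785e+00]), 'qd': array([-0.03374808, -0.02443658, -0.18254814, -0.01809142, -0.0290204 ,
        0.02072164]), 'joint_efforts': array([-8.77518523e-04, -4.16408730e+01, -2.77644521e+01, -1.06118475e-04,
        4.01877813e-03,  1.03723255e-05]), 'position': array([ 250.44918537, -571.7747815 ,  227.15015584]), 'tcp_rot': array([[ 9.16000147e-01,  4.01177252e-01, -7.36509117e-04],
       [ 4.01177907e-01, -9.15997967e-01,  2.00270471e-03],
       [ 1.28798717e-04, -2.12994899e-03, -9.99997723e-01]]), 'ft_force': array([-0.22074195,  0.06016208, -0.18598209]), 'torque': array([-0.00838825,  0.00433244, -0.02209769]), 'finger_force': 0.0, 'gripper_width': 0.9996214514592217} 17.0
```

View pics/side0.png

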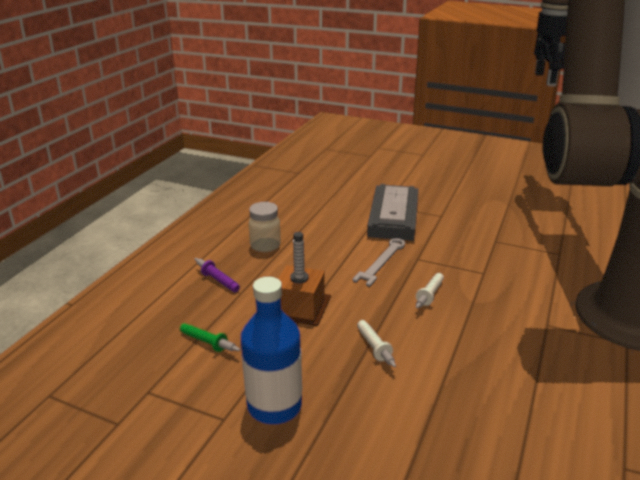

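View pics/top0.png

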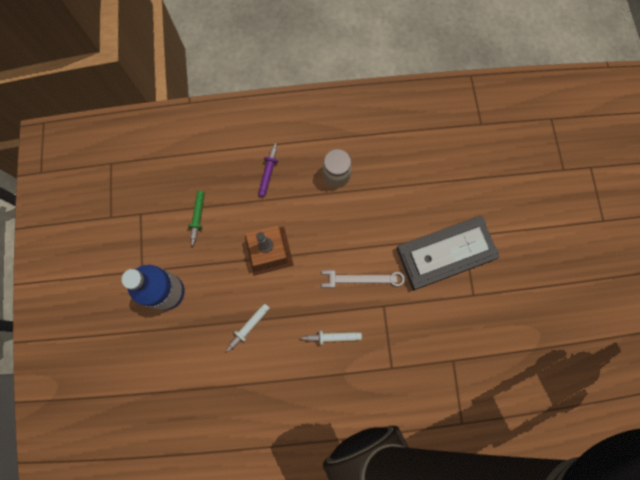

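The side view shows the punch at about (299,257) in its stand, with the bottle in front. The top view shows the punch at (264,240), the drilled hole at (428,258) and the scribed mark at (467,244). Next I'll zoom in.

```bash
cat > h.py <<'E'
import cv2,numpy as np
from workcell import sense, eyes, order, bot
P={n:eyes.camera_params(n) for n in("side","top")}
def ray(n,u,v):
    c=P[n]; D=np.array([c["k1"],0,0,0,0.])
    x=cv2.undistortPoints(np.array([[[u,v]]],float),c["K"],D)[0,0]
    return -c["R"].T@c["t"], c["R"].T@np.array([x[0],x[1],1])
def onz(n,u,v,z):
    o,d=ray(n,u,v); return o+d*(z-o[2])/d[2]
def proj(n,X):
    c=P[n]; return cv2.projectPoints(np.array([X],float),cv2.Rodrigues(c["R"])[0],c["t"],c["K"],np.array([c["k1"],0,0,0,0.]))[0][0,0]
def crop(n,im,u,v,w,h,k):
    return cv2.resize(im[v:v+h,u:u+w],None,fx=k,fy=k,interpolation=cv2.INTER_CUBIC)
E
python3 - <<'E'
from h import *
t=cv2.imread("pics/top0.png");s=cv2.imread("pics/side0.png")
a=crop("top",t,235,215,66,66,6); b=crop("top",t,395,215,66*1+40,66,4)
c=crop("side",s,270,225,66,50,6);d=crop("side",s,365,180,60,50,6)
out=np.zeros((600,800,3),np.uint8)
out[:396//1,:396]=a; out[:264,396:396+404]=b[:,:404]
out[300:600,400:760]=d
out[400:600,:264]=crop("side",s,270,225,66,50,4)
cv2.imwrite("pics/z.png",out)
E
```

```text
(no output)
```

View pics/z.png

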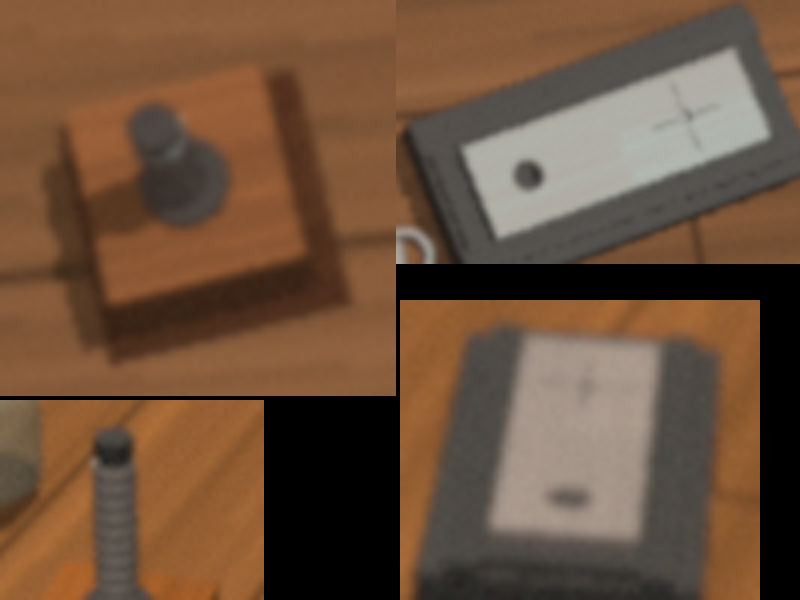

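The crops show these positions:
- **Punch:** cap top near (259.9,234.1) and collar near (265.7,244.6) in the top view.
- **Mark:** (467.6,243.6) in top and (395.8,194.1) in side.
- **Drilled hole:** (427.6,258.6) in top.

```bash
python3 - <<'E'
from h import *
np.set_printoptions(precision=1,suppress=True)
f=lambda x,y,k,u,v:((x+.5)/k-.5+u,(y+.5)/k-.5+v)
print("mark top",onz("top",467.6,243.6,38),"side",onz("side",395.75,194.1,38))
h=onz("top",427.6,258.6,38);print("hole",h,"side",onz("side",*f(570-400,497-300,6,365,180),38))
print("cap",onz("top",259.9,234.1,148),"collar",onz("top",265.7,244.6,66), "side cap",onz("side",298.4,233,148))
C=[onz("top",*f(x,y,6,235,215),60) for x,y in((65,125),(262,68),(306,250),(108,305))]
print("stand",np.mean(C,0),C)
C=[onz("top",*f(x-396,y,4,395,215),38) for x,y in((463,148),(738,48),(770,135),(496,240))];print("blank",np.mean(C,0),C)
# depth-based checks
d=np.load("pics/top0.npy")
for u,v in((468,244),(260,234),(266,255),(275,235),(337,160)): 
    o,r=ray("top",u,v);print(u,v,o+r*d[v,u])
# depth-based cap and collar centroids
T=P["top"];vv,uu=np.mgrid[215:281,235:301];w=[]
pts=np.array([ray("top",u,v)[1]*d[v,u] for u,v in zip(uu.ravel(),vv.ravel())])+ray("top",0,0)[0]
for lo,hi in((55,62),(63.5,69),(140,155)):
    m=(pts[:,2]>lo)&(pts[:,2]<hi);q=pts[m];print(lo,m.sum(),q.mean(0),q.min(0),q.max(0))
E
```

```text
mark top [ 512.8 -224.    38. ] side [ 510.  -220.6   38. ]
hole [ 490.3 -133.    38. ] side [ 488.8 -132.7   38. ]
cap [555.3 202.2 148. ] collar [551.8 201.2  66. ] side cap [550.7 201.3 148. ]
stand [551.  202.6  60. ] [array([577.3, 242.5,  60. ]), array([590. , 172.3,  60. ]), array([524.2, 163. ,  60. ]), array([512.5, 232.5,  60. ])]
blank [ 502.9 -184.1   38. ] [array([ 509. , -100.9,   38. ]), array([ 546.7, -257.8,   38. ]), array([ 497.5, -266.8,   38. ]), array([ 458.4, -111.1,   38. ])]
468 244 [ 512.3 -225.6   35.1]
260 234 [555.4 202.  148.5]
266 255 [531.7 203.3  57.6]
275 235 [571.8 180.9  58.2]
337 160 [712.2  35.1  85.7]
55 737 [550.3 200.9  59.5] [513.5 163.6  55.1] [591.7 241.3  62. ]
63.5 103 [549.8 200.7  65.6] [518.6 170.2  63.5] [585.4 238.2  68.7]
140 64 [551.9 201.9 147.4] [544.  193.5 140.5] [559.7 209.9 151.9]
```

```bash
python3 -m pendant '[[0.02,-0.02,0,0],[0.034,-0.034,0,0],[0.034,-0.034,0,0],[0.034,-0.034,0,0],[0.034,-0.034,0,0],[0.034,-0.034,0,0],[0.034,-0.034,0,0],[0.034,-0.034,0,0],[0.034,-0.034,0,0],[0.034,-0.034,0,0],[0.034,-0.034,0,0],[0.034,-0.034,0,0]]' 0
python3 -m pendant '[[0.034,-0.034,0,0],[0.034,-0.034,0,0],[0.034,-0.034,0,0],[0.034,-0.034,0,0],[0.034,-0.034,0,0],[0.02,-0.021,0,0],[0.003,-0.003,0,0],[0,0,0,0],[0,0,0,0]]'
```

```text
clock: 1.3
position: [453.6, -51.6, 228.1]
tcp_rot: [[0.916, 0.401, 0.0], [0.401, -0.916, -0.0], [-0.0, 0.0, -1.0]]
ft_force: [0.5, -0.8, -0.6]
gripper_width: 0.999
finger_force: 0.0
clock: 2.2
position: [551.8, 200.5, 227.7]
tcp_rot: [[0.916, 0.401, -0.002], [0.401, -0.916, -0.001], [-0.002, 0.0, -1.0]]
ft_force: [-0.9, -0.1, 0.7]
gripper_width: 0.999
finger_force: 0.0
```

```bash
python3 -m pendant '[[0,-0.001,0.02,0],[0,0,0.03,0],[0,0,0.03,0],[0,0,0.03,0],[0,0,0.015,0],[0,0,0.004,0],[0,0,0,0],[0,0,0,0]]'
python3 - <<'E'
from h import *
p,d=eyes.get_image("side");q,d2=eyes.get_image("top")
o=np.hstack([crop("side",p,250,190,100,130,4),crop("top",q,215,185,100,130,4)])
cv2.imwrite("pics/g1.png",o)
E
```

```text
clock: 3.0
position: [553.5, 202.5, 101.0]
tcp_rot: [[0.916, 0.401, 0.003], [0.401, -0.916, 0.001], [0.003, 0.0, -1.0]]
ft_force: [-0.1, -0.1, 0.4]
gripper_width: 1.003
finger_force: 0.0
```

View pics/g1.png

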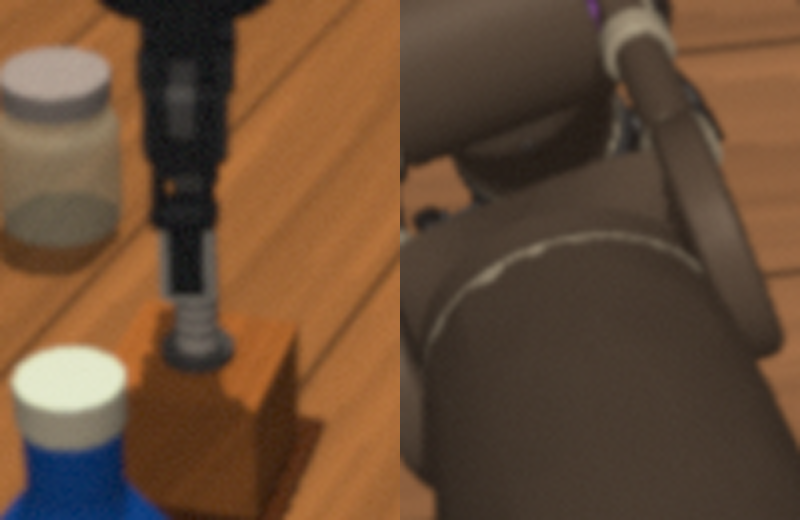

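The side crop shows the front finger centred near u=188 (crop) and the sleeve near 197, so the punch may sit about 3 mm off the pad centre along tool x. I'll check that numerically.

```bash
python3 - <<'E'
from h import *
s=sense();p=s["position"];R=s["tcp_rot"];print(p.round(2),s["joint_positions"].round(2))
for off in (0,-30,-50):
  for X in(0,-3): print(off,X,proj("side",p+R@[X,off,5]),proj("side",p+R@[X,off,-8]))
print(proj("top",p+R@[0,0,-49]))
E
```

```text
[553.59 202.82 101.16] [ 15.89  22.24 103.75  -0.    53.81  82.25]
0 0 [297.15771336 259.93774402] [296.99952723 253.33956843]
0 -3 [298.94225498 259.93427416] [298.79570812 253.33588249]
-30 0 [296.61430708 269.6642333 ] [296.447534   262.96158207]
-30 -3 [298.44459694 269.66098358] [298.29014481 262.95810624]
-50 0 [296.23702811 276.42944721] [296.0641354  269.65673899]
-50 -3 [298.09907679 276.42636723] [297.9389916  269.65342599]
[259.54648728 234.84219783]
```

```bash
python3 -m pendant '[[-0.0025,0,0,0],[0,0,0,0]]'
python3 -m pendant '[[0,0,0,0],[0,0,0,0],[0,0,0,0],[0,0,0,0],[0,0,0,0],[0,0,0,0],[0,0,0,0],[0,0,0,0]]' 1
python3 -m pendant '[[0,0,0,0],[0,0,0,0]]'
```

```text
clock: 3.3
position: [549.9, 201.6, 100.0]
tcp_rot: [[0.916, 0.401, 0.001], [0.401, -0.916, 0.0], [0.001, 0.0, -1.0]]
ft_force: [-0.2, -0.7, -0.1]
gripper_width: 1.002
finger_force: 0.0
clock: 4.1
position: [550.0, 201.5, 99.4]
tcp_rot: [[0.916, 0.401, 0.0], [0.401, -0.916, -0.0], [0.0, 0.0, -1.0]]
ft_force: [-0.4, -0.2, -0.1]
gripper_width: 0.193
finger_force: 58.5
clock: 4.3
position: [550.0, 201.4, 99.4]
tcp_rot: [[0.916, 0.401, 0.0], [0.401, -0.916, -0.0], [0.0, 0.0, -1.0]]
ft_force: [0.7, -0.8, 0.4]
gripper_width: 0.193
finger_force: 58.5
```

```bash
python3 -m pendant '[[0,0,-0.01,0],[0,0,-0.02,0],[0,0,-0.03,0],[0,0,-0.02,0],[0,0,-0.01,0],[-0.01,0.018,0,0],[-0.02,0.036,0,0],[-0.022,0.04,0,0],[-0.022,0.04,0,0],[-0.022,0.04,0,0],[-0.022,0.04,0,0],[-0.022,0.04,0,0]]'
python3 -m pendant '[[-0.022,0.04,0,0],[-0.022,0.04,0,0],[-0.013,0.023,0,0],[-0.0068,0.0108,0,0],[-0.002,0.004,0,0],[0,0,0.02,0],[0,0,0.02,0],[0,0,0.01,0],[0,0,0,0],[0,0,0,0]]'
python3 - <<'E'
from h import *
p,d=eyes.get_image("side")
s=sense();print(s["position"].round(2),s["gripper_width"],s["ft_force"])
print("TCP px",proj("side",s["position"]))
cv2.imwrite("pics/m1full.png",p)
cv2.imwrite("pics/m1.png",crop("side",p,355,130,80,100,6))
E
```

```text
clock: 5.5
position: [522.1, -88.6, 188.5]
tcp_rot: [[0.916, 0.401, -0.002], [0.401, -0.916, 0.001], [-0.001, -0.001, -1.0]]
ft_force: [1.5, 0.5, -2.6]
gripper_width: 0.191
finger_force: 58.8
clock: 6.5
position: [510.8, -220.9, 139.4]
tcp_rot: [[0.916, 0.402, -0.0], [0.402, -0.916, 0.0], [0.0, -0.0, -1.0]]
ft_force: [0.3, 0.0, -2.0]
gripper_width: 0.192
finger_force: 59.1
[ 511.3  -221.33  140.1 ] 0.1930701279146117 [-5.18553125e-02 -3.95252049e-04 -2.65472206e+00]
TCP px [397.85515266 151.59824346]
```

View pics/m1.png

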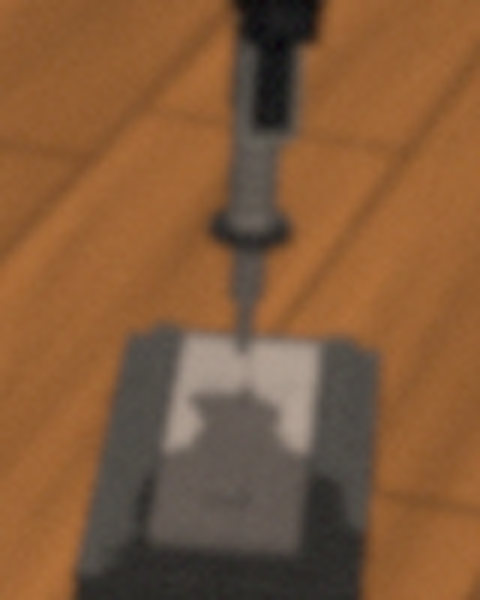

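The tip appears at about (243,350) in the crop and the mark's cross at about (247,375). The punch axis seems to lean slightly, so I'll compare it against projections of a vertical line.

```bash
python3 - <<'E'
from h import *
s=sense();p=s["position"];R=s["tcp_rot"]
g=lambda X:((proj("side",X)-[355,130]+.5)*6-.5).round(1)
for off in(0,-15,-30):print("finger",off,g(p+R@[0,off,8]))
for z in(0,20,39.3,64,77,85,93):print("axis",z,g(p+R@[0,0,z]))
print("px per mm x",g(p+R@[1,0,85])-g(p+R@[0,0,85]),"y",g(p+R@[0,1,85])-g(p+R@[0,0,85]))
im=cv2.imread("pics/m1.png").astype(int).sum(2)
print("mark at", [((a-355+.5)*6-.5,(b-130+.5)*6-.5) for a,b in((395.75,194.1),)])
E
```

```text
finger 0 [258.4 152.6]
finger -15 [263.1 168.5]
finger -30 [268.  184.8]
axis 0 [259.6 132.1]
axis 20 [256.5 183.2]
axis 39.3 [253.5 231.8]
axis 64 [249.7 293.1]
axis 77 [247.7 324.9]
axis 85 [246.5 344.3]
axis 93 [245.3 363.7]
px per mm x [-2.7  0. ] y [-0.3 -1.1]
mark at [(247.0, 387.09999999999997)]
```

```bash
python3 -m pendant '[[-0.0018,0.0025,0,0],[0,0,0.003,0],[0,0,0.003,0],[0,0,0.003,0],[0,0,0,0],[0,0,0,0]]'
python3 - <<'E'
from h import *
p,d=eyes.get_image("side");cv2.imwrite("pics/m2.png",np.hstack([crop("side",p,375,165,40,50,12)]))
s=sense();print(s["position"].round(2),s["ft_force"].round(2),[((proj("side",s["position"]+s["tcp_rot"]@[0,0,z])-[375,165]+.5)*12-.5).round(1) for z in(64,80,85,90,95)])
print(((395.75-375+.5)*12-.5,(194.1-165+.5)*12-.5))
E
```

```text
clock: 7.15
position: [509.6, -224.6, 130.0]
tcp_rot: [[0.916, 0.401, -0.0], [0.401, -0.916, 0.0], [-0.0, -0.0, -1.0]]
ft_force: [-0.4, -0.5, -2.8]
gripper_width: 0.19
finger_force: 59.1
[ 509.78 -224.64  130.17] [-0.2  -0.4  -2.47] [array([270.5, 210. ]), array([265.7, 287.7]), array([264.2, 311.8]), array([262.7, 335.8]), array([261.2, 359.7])]
(254.5, 354.69999999999993)
```

View pics/m2.png

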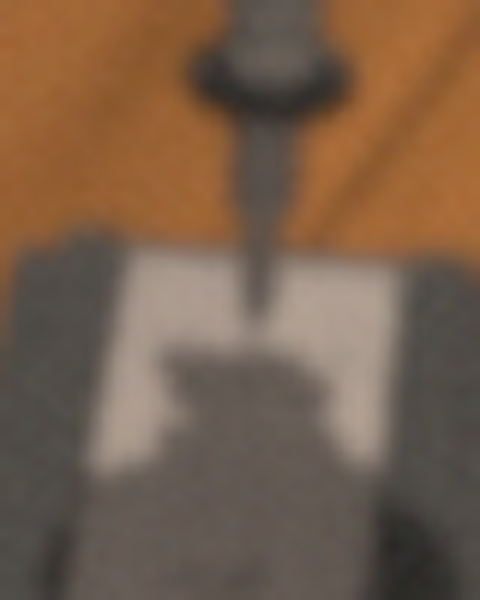

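The tip is at crop (255,315) and the mark at (254.5,355). They are well aligned sideways, with roughly 6 mm of height left. Next I'll feel for contact.

```bash
for i in 1; do python3 -m pendant '[[0,0,0.002,0],[0,0,0.001,0],[0,0,0,0],[0,0,0,0]]' | egrep 'posi|force'; python3 -m pendant '[[0,0,0.0005,0],[0,0,0.0005,0],[0,0,0,0]]'| egrep 'posi|force'; python3 -m pendant '[[0,0,0.0005,0],[0,0,0.0005,0],[0,0,0,0]]'| egrep 'posi|force'; done
```

```text
position: [509.8, -224.6, 127.2]
ft_force: [-0.2, 0.5, -3.0]
finger_force: 59.1
position: [509.7, -224.6, 126.2]
ft_force: [0.1, 0.3, -3.6]
finger_force: 59.1
position: [509.8, -224.6, 125.2]
ft_force: [-1.1, 0.5, -2.1]
finger_force: 59.1
```

```bash
python3 -m pendant '[[0,0,0.0005,0],[0,0,0.0005,0],[0,0,0,0]]' | egrep 'posi|ft_force'; python3 -m pendant '[[0,0,0.0005,0],[0,0,0.0005,0],[0,0,0,0]]'| egrep 'posi|ft_force'
```

```text
position: [509.7, -224.6, 124.2]
ft_force: [-0.1, 0.3, -2.0]
position: [509.8, -224.6, 123.2]
ft_force: [-0.2, -1.1, -2.4]
```

```bash
python3 -m pendant '[[0,0,0.0005,0],[0,0,0.0005,0],[0,0,0,0]]' | egrep 'posi|ft_force'; python3 -m pendant '[[0,0,0.0005,0],[0,0,0.0005,0],[0,0,0,0]]'| egrep 'posi|ft_force'
```

```text
position: [509.9, -224.7, 122.4]
ft_force: [-0.5, -0.3, -2.6]
position: [510.1, -224.7, 121.8]
ft_force: [-0.2, 0.9, 1.1]
```

```bash
python3 -m pendant '[[0,0,-0.003,0],[0,0,-0.004,0],[0.004,0,0,0],[0.004,0,0,0],[0,0,0.001,0],[0,0,0.001,0],[0,0,0,0],[0,0,0,0]]' | egrep 'posi|ft_force';  python3 -m pendant '[[0,0,0.0005,0],[0,0,0.0005,0],[0,0,0,0]]'| egrep 'posi|ft_force'; python3 -m pendant '[[0,0,0.0005,0],[0,0,0.0005,0],[0,0,0,0]]'| egrep 'posi|ft_force'
```

```text
position: [516.9, -221.4, 126.0]
ft_force: [0.4, -0.6, -2.3]
position: [517.2, -221.5, 125.4]
ft_force: [0.7, 0.9, -1.0]
position: [517.4, -221.6, 124.8]
ft_force: [-0.3, 0.3, 2.3]
```

The surface here is about 3 mm higher than the first contact, so the first contact was inside the mark. I'll go back and press.

```bash
python3 -m pendant '[[0,0,-0.003,0],[0,0,-0.002,0],[-0.004,0,0,0],[-0.004,0,0,0],[0,0,0.002,0],[0,0,0.002,0],[0,0,0.002,0],[0,0,0.001,0],[0,0,0,0],[0,0,0,0]]' | egrep 'posi|ft_force';  python3 -m pendant '[[0,0,0.0005,0],[0,0,0.0005,0],[0,0,0,0],[0,0,0,0]]'| egrep 'posi|ft_force'; python3 -m pendant '[[0,0,0.0005,0],[0,0,0.0005,0],[0,0,0,0]]'| egrep 'posi|ft_force'
```

```text
position: [509.9, -224.6, 122.3]
ft_force: [-0.3, -0.3, -1.4]
position: [510.0, -224.7, 121.7]
ft_force: [-0.9, 0.5, 2.2]
position: [510.1, -224.7, 120.7]
ft_force: [-1.0, 1.5, 4.4]
```

```bash
python3 -m pendant '[[0,0,0.0005,0],[0,0,0.0005,0],[0,0,0,0]]'| egrep 'posi|ft_force'; python3 -m pendant '[[0,0,0.0005,0],[0,0,0.0005,0],[0,0,0,0]]'| egrep 'posi|ft_force'
```

```text
position: [510.2, -224.8, 119.9]
ft_force: [-1.6, 1.2, 5.9]
position: [510.4, -224.9, 119.3]
ft_force: [-2.2, 2.0, 8.0]
```

```bash
python3 -m pendant '[[0,0,0.0005,0],[0,0,0,0]]'| egrep 'posi|ft_force'; python3 -m pendant '[[0,0,0.0005,0],[0,0,0,0]]'| egrep 'posi|ft_force'
```

```text
position: [510.4, -224.9, 118.9]
ft_force: [-0.7, 2.6, 8.1]
position: [510.5, -224.9, 118.6]
ft_force: [-2.5, 2.6, 10.7]
```

```bash
python3 -m pendant '[[0,0,0.0004,0],[0,0,0,0]]'| egrep 'posi|ft_force'
```

```text
position: [510.6, -224.9, 118.4]
ft_force: [-2.5, 1.7, 9.8]
```

```bash
python3 -m pendant '[[0,0,0.0004,0],[0,0,0,0]]'| egrep 'posi|ft_force'
```

```text
position: [510.6, -224.9, 118.1]
ft_force: [-2.4, 2.2, 10.1]
```

```bash
python3 -m pendant '[[0,0,0.0004,0],[0,0,0,0]]'| egrep 'posi|ft_force'
```

```text
position: [510.7, -225.0, 117.9]
ft_force: [-1.5, 2.7, 11.5]
```

```bash
python3 -m pendant '[[0,0,0.0004,0],[0,0,0,0]]'| egrep 'posi|ft_force'
```

```text
position: [510.7, -225.0, 117.6]
ft_force: [-2.6, 1.9, 12.8]
```

```bash
python3 -m pendant '[[0,0,0.0003,0],[0,0,0,0]]'| egrep 'posi|ft_force'
```

```text
position: [510.4, -224.9, 116.7]
ft_force: [-1.6, 0.3, 6.9]
```

It snapped: the reading fell from 12.8 to 6.9 N. Now I'll ease off and carry the punch back.

```bash
python3 -m pendant '[[0,0,-0.003,0],[0,0,-0.005,0],[0,0,-0.01,0],[0,0,-0.02,0],[0,0,-0.02,0],[0,0,-0.0109,0],[0,0,-0.005,0]]'| egrep 'posi|ft_force'
python3 -m pendant '[[0.01,-0.018,0,0],[0.02,-0.036,0,0],[0.022,-0.04,0,0],[0.022,-0.04,0,0],[0.022,-0.04,0,0],[0.022,-0.04,0,0],[0.022,-0.04,0,0],[0.022,-0.04,0,0],[0.022,-0.04,0,0],[0.014,-0.025,0,0],[0.007,-0.0113,0,0],[0.0026,-0.004,0,0]]'
python3 -m pendant '[[0,0,0,0],[0,0,0,0],[0,0,0,0]]'| egrep 'posi|ft_force'
python3 - <<'E'
from h import *
p,d=eyes.get_image("side");cv2.imwrite("pics/r1.png",np.hstack([crop("side",p,265,190,64,100,6),crop("side",p,365,165,60,100,6)]))
s=sense();print(s["position"].round(2),s["ft_force"].round(2),[((proj("side",s["position"]+s["tcp_rot"]@[0,0,z])-[265,190]+.5)*6-.5).round(1) for z in(0,39.3,64,85,129)])
E
```

```text
position: [510.3, -225.0, 190.3]
ft_force: [-0.4, -0.8, -2.2]
clock: 16.4
position: [549.2, 202.4, 188.3]
tcp_rot: [[0.915, 0.403, -0.001], [0.403, -0.915, -0.001], [-0.002, 0.0, -1.0]]
ft_force: [0.9, 1.2, -4.1]
gripper_width: 0.19
finger_force: 59.1
position: [549.8, 200.0, 189.1]
ft_force: [-0.5, -0.2, -2.3]
[549.84 200.1  189.22] [ 0.74 -0.55 -3.53] [array([204.4, 125.1]), array([207.6, 253.1]), array([209.6, 331. ]), array([211.3, 395.7]), array([214.7, 526.9])]
```

View pics/r1.png

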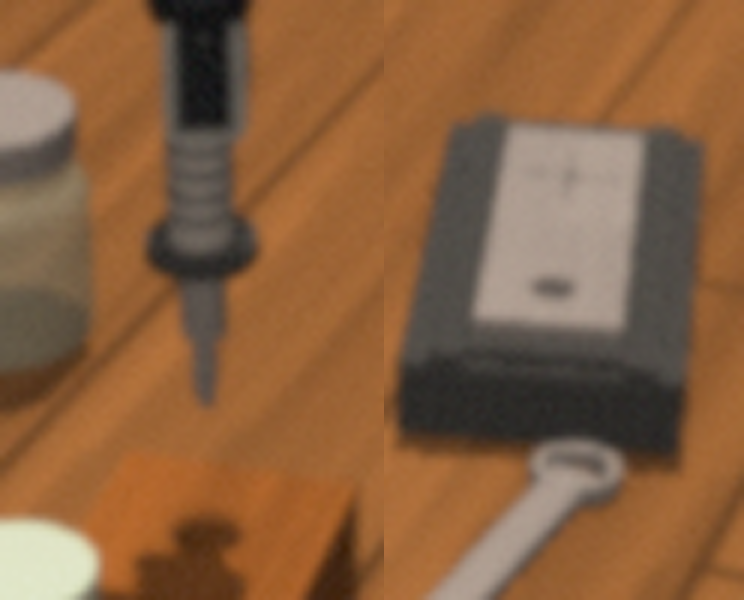

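The punch hangs upright, its tip at crop (206,405), and the blank still lies in its block. TCP y reads 1.3 mm short, so I'll correct that and lower it in.

```bash
python3 -m pendant '[[0.0005,-0.0012,0.01,0],[0,0,0.015,0],[0,0,0.012,0],[0,0,0,0],[0,0,0,0],[0,0,0,0]]'| egrep 'posi|ft_force'
python3 -m pendant '[[0,0,0.003,0],[0,0,0.003,0],[0,0,0.003,0],[0,0,0.003,0],[0,0,0,0]]'| egrep 'posi|ft_force'
```

```text
position: [550.2, 202.9, 152.5]
ft_force: [0.7, 0.9, -3.0]
position: [549.3, 202.7, 139.6]
ft_force: [-0.4, 0.5, -1.8]
```

```bash
python3 -m pendant '[[0,0,0,0],[0,0,0,0],[0,0,0,0]]'| egrep 'posi|ft_force'; python3 -m pendant '[[0,0,0,0],[0,0,0,0]]'| egrep 'posi|ft_force'
```

```text
position: [550.0, 202.8, 140.5]
ft_force: [0.3, 0.7, -2.1]
position: [549.9, 202.8, 140.4]
ft_force: [-0.3, -0.2, -2.9]
```

```bash
python3 -m pendant '[[-0.0005,0.0011,0,0],[0,0,0.003,0],[0,0,0.003,0],[0,0,0.003,0],[0,0,0.003,0],[0,0,0.003,0],[0,0,0,0]]'| egrep 'posi|ft_force'
python3 -m pendant '[[0,0,0.003,0],[0,0,0.003,0],[0,0,0.003,0],[0,0,0,0]]'| egrep 'posi|ft_force'
```

```text
position: [549.2, 201.4, 124.5]
ft_force: [-0.1, -0.5, -2.3]
position: [549.3, 201.4, 115.6]
ft_force: [0.2, -0.0, -3.3]
```

```bash
python3 -m pendant '[[0,0,0.003,0],[0,0,0.003,0],[0,0,0.003,0],[0,0,0.003,0],[0,0,0,0],[0,0,0,0]]'| egrep 'posi|ft_force'
python3 -m pendant '[[0,0,0.001,0],[0,0,0.001,0],[0,0,0,0],[0,0,0,0]]'| egrep 'posi|ft_force'
```

```text
position: [549.7, 201.5, 104.1]
ft_force: [-0.1, -0.8, -2.5]
position: [549.8, 201.6, 102.3]
ft_force: [-0.1, 0.4, -2.6]
```

```bash
python3 -m pendant '[[0,0,0.001,0],[0,0,0.0005,0],[0,0,0,0],[0,0,0,0]]'| egrep 'posi|ft_force'
python3 -m pendant '[[0,0,0.0005,0],[0,0,0.0005,0],[0,0,0,0],[0,0,0,0]]'| egrep 'posi|ft_force'
```

```text
position: [549.8, 201.6, 100.7]
ft_force: [0.5, -0.2, -3.0]
position: [549.8, 201.6, 99.8]
ft_force: [-0.7, -0.7, -3.1]
```

```bash
python3 -m pendant '[[0,0,0.0004,0],[0,0,0,0],[0,0,0,0]]'| egrep 'posi|ft_force'
python3 -m pendant '[[0,0,0.0004,0],[0,0,0,0],[0,0,0,0]]'| egrep 'posi|ft_force'
```

```text
position: [549.8, 201.6, 99.4]
ft_force: [0.4, 0.4, -2.2]
position: [549.9, 201.6, 99.4]
ft_force: [-0.6, -0.6, -0.1]
```

The collar is seated on the wood at the original height. Releasing and retreating.

```bash
python3 -m pendant '[[0,0,0,0],[0,0,0,0],[0,0,0,0],[0,0,0,0],[0,0,0,0],[0,0,0,0],[0,0,0,0],[0,0,0,0]]' 0 | egrep 'ft_f|grip'
python3 -m pendant '[[0,0,-0.01,0],[0,0,-0.02,0],[0,0,-0.03,0],[0,0,-0.04,0],[0,0,-0.04,0],[-0.02,0.02,0,0],[-0.03,0.03,0,0],[-0.03,0.03,0,0],[-0.03,0.03,0,0],[-0.03,0.03,0,0],[-0.03,0.03,0,0],[-0.03,0.03,0,0]]'
python3 -m pendant '[[-0.02,0.02,0,0],[0,0,0,0],[0,0,0,0]]' | egrep clock
python3 - <<'E'
from h import *
p,d=eyes.get_image("side");q,d2=eyes.get_image("top")
o=np.zeros((600,800,3),np.uint8)
o[:360,:480]=crop("side",p,200,100,240,180,2);o[:320,480:800]=crop("top",q,235,215,64,64,5);o[360:,:400]=crop("top",q,380,200,100,60,4);o[360:,400:]=crop("side",p,270,220,100,60,4)
cv2.imwrite("pics/f.png",o)
E
```

```text
ft_force: [-0.2, 0.7, -0.5]
gripper_width: 0.998
clock: 23.85
position: [446.2, -63.3, 240.0]
tcp_rot: [[0.916, 0.402, 0.002], [0.402, -0.916, -0.0], [0.001, 0.001, -1.0]]
ft_force: [0.6, 0.0, 0.2]
gripper_width: 0.999
finger_force: 0.0
clock: 24.15
```

View pics/f.png

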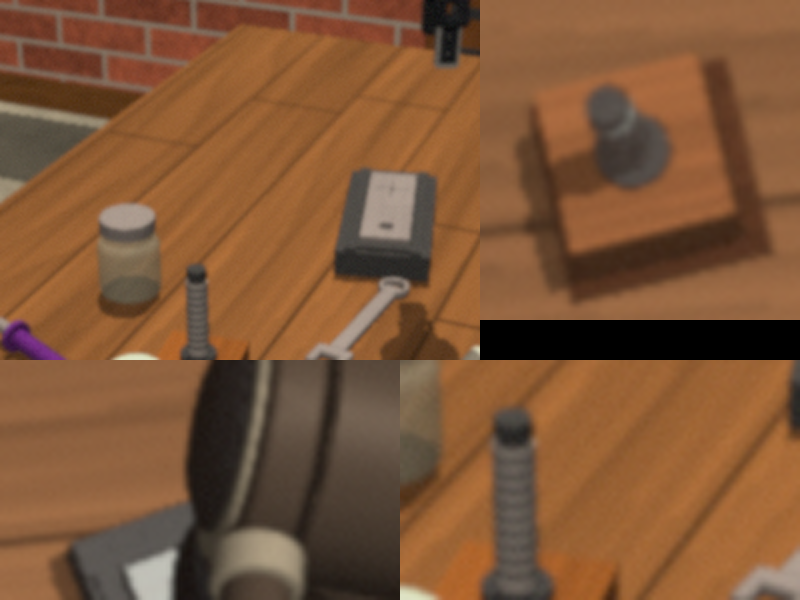

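The final views show the punch upright with its collar on the wood (top crop about (632,150)). The blank is in its block and the jar and spanner are undisturbed, so I'm handing in.

```bash
python3 -c "
from workcell import order
print(order.close_job())"
```

```text
the job is handed in; nothing more can be done
None
```

The job is handed in: I pressed the punch in the scribed mark until the spring snapped (net force fell from about 15 N to 9 N), eased off at once, then put it back upright in its stand and let go, at about 24 s of the 72 s allowed.

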